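# Sieve the washed bottle caps and put the large ones to dry

### The arm

A 6-joint arm with a two-finger parallel gripper is mounted at the origin on the work surface. World frame = base frame: x ahead of the robot, y to its left, z up, the work surface at z = 0. Lengths are in mm, angles in rad, forces in N, time in s.
With the tool pointing down it reaches from about 400 to 925 mm from the base axis. Payload 12.5 kg.
Tool frame: the origin (TCP) lies at the very end of the fingers, on their centre line; the grasp point (between the pads) lies 19 mm behind it; z points along the fingers, y is the line along which they close (so a half turn about z gives the same grasp; the last joint's range is limited). The gripper opens to 95 mm and grips with 3 to 60 N. Pads are 20 mm wide; open, the fingers measure 119 mm over their backs; the gripper's body (75 mm by 180 mm) begins 59 mm behind the grasp point.
Start: joints at [-1.272, 0.491, 1.559, -0, 1.092, -0.106], TCP at [246.171, -574.497, 214.661] pointing down, gripper open.
Joint ranges: [-3.1, 3.1], [-0.84, 2.19], [0.05, 2.79], [-1.13, 4.28], [0.06, 2.93], [-2.69, 2.69]. Speed limits (rad/s): [2.22, 2.22, 2.79, 3.14, 3.14, 3.14].

### API

Orientations are given as [roll, pitch, yaw] about the fixed x, y, z axes, in that order (R = Rz(yaw) Ry(pitch) Rx(roll)).
In Python, from cell import state, imaging, env, spot_in, mark_of gives the robot as it stands. The module is installed in compiled form; this text tells all that it offers.
- The arm moves only by the tool step_arm, never from a script. Its argument "increments" is a list of rows, each an object with "slide": the shift along the tool's x, y, z in m, a list of three; "roll": the turn about the tool's z in rad. A call has 1 to 5 rows; each row is the pose to reach, as a shift and turn from the pose commanded when the call began, along the tool's axes at that moment; what a row does not reach only later rows make up. A row lasts 1/8 s, in which the tool goes at most 62.5 mm and 10.7 degrees, less where a joint would pass 70% of its speed; a pose out of reach is approached as far as the arm can. A call with a gripper value outside its range is refused whole. "fingers" is the opening, from 0 (shut) to 1 (fully open), set as the call begins (left out, the last holds). The fingers move at their own pace and stop on an object; the grip force is fixed at half the most. Time passes only in rows, so rows that repeat a pose let the fingers close. It gives the time, the measured TCP pose, the force, the opening and the grip force at its end, in the units of the state.
- state(): the state, without advancing time (a new reading comes with each control period).
- imaging.read_camera(name): name is "scene" or "side" or "wrist"; returns a dict with "color" (384x512x3 uint8, red, green, blue), "z_map" (384x512 float32, mm along the optical axis (not along the pixel's ray), 0 where there is no reading), "intrinsics" (3x3 intrinsics, pixels), "camera_from_world" (4x4, takes a point from world to camera coordinates). Camera axes: x right, y up, looking along -z (the intrinsics and any distortion apply to the point x, -y, -z); pixel columns grow to the right and rows downward; lengths in mm; the calibration is good to about 2 mm. A picture is of the moment at which its call begins.
- env.job_done(): hands the job in; it is judged then, once.
Trained networks look in the newest picture that a camera, given by its name, has taken for a name from the list of things; names that differ only in an ending like _2 or _b are one class to them, and where a whole thing is asked for, a point or a joint stands for the part that bears it (a point fixed in the world has none). Each returns a list of dicts, best first, with "confidence" (0 to 1); they miss things now and then, are a little off and sometimes report something else, mostly with a low value. They report only what shows in the picture. A call takes as long as a camera call.
- spot_in(camera, target): "bbox" ([left, top, right, bottom] in pixels, round what is visible of it).
- mark_of(camera, target): "uv" ([column, row] in pixels: a listed point, or the origin of a listed thing).
The state is a dict: "t": time; "joints": joint angles; "qvel": joint speeds; "tau": joint torques, N m; "eef_pos": TCP position; "tcp_rot": TCP orientation; "ft_force": force on the tool from outside, world axes, zero at the start; "moment": the same for the moment, N m; "opening": opening from 0.0 (shut) to 1.0 (fully open); "grip_force": force on a finger pad.
Only numpy, scipy, OpenCV 4.12 (cv2) and the standard library are available. Lean on these libraries where they do the work, as an engineer would, in place of code of your own. Each camera call takes 0.05 s, during which the arm holds its last target. There are 200 camera calls.

### The job

Pick up the sieve basket and, holding it over the white tray, shake it side to side until every small red cap has dropped through into the tray and only the three large blue caps are left in the basket. Then stand the basket with the blue caps in the middle of the warmer's black plate, its long side along the plate's long side, let go of it, and only then turn the warmer's dial so that its white line points at the red mark. Leave the other things on the bench where they are.

Things in the scene. Friction and masses are not known exactly. Their poses are not given: they have to be found in the camera images.
- basket: steel-wire sieve basket, 189 mm long (its y) by 143 mm wide (its x), mass 0.3 to 0.5 kg; origin at the centre of its underside (under its four 6 mm feet), z up. The floor is a flat steel grid, top 10 mm above the origin, of 3 (x) by 4 (y) square holes 38 mm wide between bars 8 mm wide; outer bars 6.5 mm. Walls stand to 56 mm. A bail handle arches over it lengthwise (along y), from the middles of the two short walls up to the handle grip
- handle (a point): centre of the basket's black handle grip, 155 mm above the basket's origin, over its middle: a straight bar 100 mm long (y), 14 mm wide (x) and 18 mm high, free all round; axes as the basket's. To be pinched from above across its 14 mm width. The loaded basket hangs level from it
- tray: white open wash tray, fixed, 240 mm (its x) by 280 mm (its y) outside, 70 mm high, walls and floor 4 mm thick; a rim flange reaches 11 mm further out. Origin at the centre of its underside, z up. The basket starts standing on the floor inside it
- warmer: warming plate, fixed: low white box with a grey top 230 mm (its x) by 350 mm (its y), 60 mm high, with a black plate on top and a grey control deck with the dial at its -y end. Origin at the centre of its underside, z up
- plate_mid (a point): centre of the top face of the warmer's black plate, 64 mm above the work surface, axes as the warmer's; the plate is 206 mm (x) by 240 mm (y), flat, without a rim
- dial (a joint): angle of the warmer's temperature dial, rad: 0 = off (white line towards the warmer's -x side), growing clockwise seen from above, up to 4.7. The red mark of the scale is at 1.5; the ticks are 0.5 apart. Starts between 0 and 0.6. It turns with light friction (0.03 N m) and stays where it is left
- dial_grip (a point): point on the dial's vertical axis at the height to grip it, 97 mm above the work surface; it turns with the dial. The dial is a black disc 44 mm across carrying an upright bar grip, 42 mm long (this point's x), 14 mm wide (its y), its top 7 mm above this point and 32 mm high; a white line on its top, at its -x end, is the pointer. To be pinched from above across the 14 mm
- dial_mark (a point): the red mark on the dial's scale, 31 mm from the dial's axis; the dial is right when its white line points at it
- red0_mid (a point): centre of a small red screw cap, 31 mm in diameter, 20 mm high, 11 g, smooth plastic (slides on steel at a friction of about 0.3). Starts lying flat across a bar of the basket's floor
- red1_mid (a point): centre of another small red cap, as red0
- red2_mid (a point): centre of another small red cap, as red0
- red3_mid (a point): centre of another small red cap, as red0
- red4_mid (a point): centre of another small red cap, as red0
- blue0_mid (a point): centre of a large blue screw cap, 52 mm in diameter, 25 mm high, 22 g, smooth plastic; too large for the holes. Starts lying flat on the basket's floor
- blue1_mid (a point): centre of another large blue cap, as blue0
- blue2_mid (a point): centre of another large blue cap, as blue0
- tube_rack: yellow rack with capped tubes, 90 by 170 mm, 106 mm tall, at the back; a loose bystander, origin at its underside
- pipette: pipette, 270 mm long, 28 mm wide and 30 mm high, lying between tray and warmer; a loose bystander, origin at its underside
- small_rack: low blue rack, 85 by 125 mm, 28 mm tall, at the back right (at the back left stand a bottle 210 mm tall and a clear jug 140 mm tall, both fixed); a loose bystander, origin at its underside

How it is judged (in metres and radians):
On the way, in this order (a step that is already met when the one before it is completed fails the run):
1. the basket is lifted off the tray's floor (z of basket in the frame of tray above 0.025 m), for 0.1 s.
2. with the basket held up, all five red caps are below it and the three blue caps still in it (z of basket in the frame of tray above 0.02 m and z of each of red0_mid, red1_mid, red2_mid, red3_mid, red4_mid in the frame of basket below 0 m and x of blue0_mid in the frame of basket between -0.07 and 0.07 m and y of blue0_mid in the frame of basket between -0.093 and 0.093 m and z of blue0_mid in the frame of basket between 0.006 and 0.06 m and x of blue1_mid in the frame of basket between -0.07 and 0.07 m and y of blue1_mid in the frame of basket between -0.093 and 0.093 m and z of blue1_mid in the frame of basket between 0.006 and 0.06 m and x of blue2_mid in the frame of basket between -0.07 and 0.07 m and y of blue2_mid in the frame of basket between -0.093 and 0.093 m and z of blue2_mid in the frame of basket between 0.006 and 0.06 m), for 0.2 s.
3. the basket stands on the black plate, let go (horizontal distance between basket and plate_mid below 0.025 m and z of basket in the frame of plate_mid between -0.004 and 0.005 m and angle between basket's own z axis and vertical below 0.05 rad and angle between the y axis of basket and the y axis of plate_mid, either way round below 0.17 rad and linear speed of basket below 0.02 m/s and contact force between basket and the fingers below 0.1 N), for 0.2 s.
4. the dial is set to the red mark (value of joint dial between 1.38 and 1.62 rad), for 0.2 s.
At the end, for the whole second after the job is handed in: All five red caps lie inside the tray; the three blue caps are in the basket; the basket stands level and at rest on the black plate, its centre within 25 mm of the plate's centre and its long side within 0.17 rad of the plate's; the dial is within 0.12 rad of the red mark (1.38 to 1.62) (all of step 4 and x of red0_mid in the frame of tray between -0.116 and 0.116 m and y of red0_mid in the frame of tray between -0.136 and 0.136 m and z of red0_mid in the frame of tray between 0.002 and 0.06 m and x of red1_mid in the frame of tray between -0.116 and 0.116 m and y of red1_mid in the frame of tray between -0.136 and 0.136 m and z of red1_mid in the frame of tray between 0.002 and 0.06 m and x of red2_mid in the frame of tray between -0.116 and 0.116 m and y of red2_mid in the frame of tray between -0.136 and 0.136 m and z of red2_mid in the frame of tray between 0.002 and 0.06 m and x of red3_mid in the frame of tray between -0.116 and 0.116 m and y of red3_mid in the frame of tray between -0.136 and 0.136 m and z of red3_mid in the frame of tray between 0.002 and 0.06 m and x of red4_mid in the frame of tray between -0.116 and 0.116 m and y of red4_mid in the frame of tray between -0.136 and 0.136 m and z of red4_mid in the frame of tray between 0.002 and 0.06 m and x of blue0_mid in the frame of basket between -0.07 and 0.07 m and y of blue0_mid in the frame of basket between -0.093 and 0.093 m and z of blue0_mid in the frame of basket between 0.006 and 0.06 m and x of blue1_mid in the frame of basket between -0.07 and 0.07 m and y of blue1_mid in the frame of basket between -0.093 and 0.093 m and z of blue1_mid in the frame of basket between 0.006 and 0.06 m and x of blue2_mid in the frame of basket between -0.07 and 0.07 m and y of blue2_mid in the frame of basket between -0.093 and 0.093 m and z of blue2_mid in the frame of basket between 0.006 and 0.06 m and horizontal distance between basket and plate_mid below 0.025 m and z of basket in the frame of plate_mid between -0.004 and 0.005 m and angle between basket's own z axis and vertical below 0.05 rad and angle between the y axis of basket and the y axis of plate_mid, either way round below 0.17 rad and linear speed of basket below 0.02 m/s); the robot touches nothing.
It fails at once if the tube rack is shoved (more than 30 mm) or tipped (distance of tube_rack from where it was at the start of the episode above 0.03 m or angle between tube_rack's own z axis and vertical above 0.35 rad).
It fails at once if the pipette is shoved (more than 30 mm) or tipped (distance of pipette from where it was at the start of the episode above 0.03 m or angle between pipette's own z axis and vertical above 0.35 rad).
It fails at once if the small rack is shoved (more than 30 mm) or tipped (distance of small_rack from where it was at the start of the episode above 0.03 m or angle between small_rack's own z axis and vertical above 0.35 rad).
It also fails if it takes over 54 s, if anything falls off the work surface, if the arm or the gripper's body presses on something with over 40 N, if the wrist force passes 120 N, or if a joint passes its speed limit or range.

## Working session

There is one attempt and no reset: what is moved stays moved. The work goes in short steps, Python scripts to look and compute and a tool call to move; the robot and the scene stay as the last step left them, time stands still between calls to the robot, and variables do not carry over. Pictures are saved under pics/ and viewed, at most 10 in all, crops included, and the job is handed in when it is done.

Besides the shell and the picture viewer there is one more tool, called after "Emit:" as name(argument=value, ...), one argument or row to a line, values as JSON. step_arm: Moves the arm, as the interface text tells. Its arguments: {"type":"object","properties":{"increments":{"type":"array"},"fingers":{"type":"number"}},"required":["increments"]}

```bash
mkdir -p pics; cat > h.py <<'E'
import numpy as np, cv2
from cell import state, imaging, env, spot_in, mark_of
def cam(n, save=None):
    c=imaging.read_camera(n)
    if save: cv2.imwrite('pics/'+save,c['color'][:,:,::-1])
    return c
def ray(c,uv):
    K=np.array(c['intrinsics']);T=np.array(c['camera_from_world'])
    d=np.linalg.inv(K)@[uv[0],uv[1],1]; d=np.array([d[0],-d[1],-d[2]])
    R=T[:3,:3];o=-R.T@T[:3,3]
    return o,R.T@d
def atz(c,uv,z):
    o,d=ray(c,uv); return o+d*(z-o[2])/d[2]
def atdepth(c,uv):
    u,v=int(round(uv[0])),int(round(uv[1])); o,d=ray(c,uv)
    p=c['z_map'][max(v-1,0):v+2,max(u-1,0):u+2]; p=p[p>0]
    return o+d*np.median(p) if len(p) else None
def proj(c,p):
    K=np.array(c['intrinsics']);T=np.array(c['camera_from_world'])
    q=T[:3,:3]@p+T[:3,3]; q=K@[q[0],-q[1],-q[2]]; return q[:2]/q[2]
E
cat > a.py <<'E'
from h import *
np.set_printoptions(precision=1,suppress=True)
Z=dict(handle=155+4,basket=4,tray=0,warmer=0,plate_mid=64,dial_grip=97,dial_mark=None,pipette=0,tube_rack=0,small_rack=0,red0_mid=None,blue0_mid=None)
for n in ['scene','side']:
    c=cam(n,n+'0.png'); o,_=ray(c,(256,192)); print(n,o,np.array(c['intrinsics']).tolist())
    for k,z in Z.items():
        for r in mark_of(n,k)[:5 if k[:3] in('red','blu') else 1]:
            uv=r['uv'];d=atdepth(c,uv)
            print(k,round(r['confidence'],2),np.array(uv),'z:',None if z is None else atz(c,uv,z),'depth:',d)
s=state();print(s['t'],s['eef_pos'],s['tcp_rot'],s['opening'])
a=cv2.imread('pics/scene0.png');b=cv2.imread('pics/side0.png')
E
python3 a.py
```

```text
scene [ 896.  -526.6  811.3] [[378.178000783197, 0.0, 246.52173189122732], [0.0, 378.178000783197, 192.12822643957526], [0.0, 0.0, 1.0]]
handle 0.84 [148.8 213.3] z: [ 462.2 -226.   159. ] depth: [ 466.3 -228.9  165.2]
basket 0.58 [166.3 251.5] z: [ 473.2 -221.7    4. ] depth: [ 473.9 -222.2    5.4]
tray 0.74 [156.9 253. ] z: [ 454.  -235.5    0. ] depth: [ 455.  -236.2    1.9]
warmer 0.81 [265.3 153.1] z: [509.6 206.3  -0. ] depth: [537.5 153.4  58.5]
plate_mid 0.86 [273.2 122.2] z: [494.8 276.4  64. ] depth: [493.6 278.8  61.8]
dial_grip 0.48 [249.9 153.2] z: [520.6  97.   97. ] depth: [522.5  93.8 100.6]
dial_mark 0.78 [253.4 152.7] z: None depth: [530.4  98.7 102.3]
pipette 0.57 [223.7 199.5] z: [501.4 -10.    0. ] depth: [500.2  -8.5  -2.4]
tube_rack 0.6 [308.2 238.6] z: [754.1  -4.6   0. ] depth: [772.3 -71.6 104.1]
small_rack 0.75 [176. 247.] z: [ 483.6 -197.5    0. ] depth: [ 502.8 -212.8   37.7]
red0_mid 0.43 [162.8 229.6] z: None depth: [ 440.5 -187.8   31.7]
blue0_mid 0.72 [133.3 257.1] z: None depth: [ 471.2 -305.2   99.1]
blue0_mid 0.23 [158.8 264.5] z: None depth: [ 494
[... 432 characters left out ...]
09.6 230.2   0. ] depth: [505.   92.9 102.2]
plate_mid 0.79 [217.7 143.9] z: [507.6 282.1  64. ] depth: [507.6 281.   64.7]
dial_grip 0.82 [222.7 170.5] z: [511.7 104.8  97. ] depth: [511.4  96.8 103. ]
dial_mark 0.73 [219.6 175.5] z: None depth: [502.8  93.5  90.2]
pipette 0.82 [224.6 227.6] z: [505.9  -3.3   0. ] depth: [505.9  -2.3  -1. ]
tube_rack 0.94 [323.  221.5] z: [757.   -9.7   0. ] depth: [731.  -75.6  65.7]
small_rack 0.58 [341.4 290.1] z: [ 741.2 -221.2    0. ] depth: [ 731.1 -240.2   27.1]
red0_mid 0.65 [201.9 280.8] z: None depth: [ 447.1 -187.8   33.8]
blue0_mid 0.4 [200.9 297.3] z: None depth: [ 444.  -228.1   33.6]
1.3 [ 246.2 -574.5  214.7] [3.1 0.  0.4] 1.0014598548018774
```

```bash
python3 -c "
import cv2
a=cv2.imread('pics/scene0.png');b=cv2.imread('pics/side0.png')
cv2.imwrite('pics/sc.png',cv2.resize(a[60:330,60:400],None,fx=2.2,fy=2.2,interpolation=cv2.INTER_CUBIC))
cv2.imwrite('pics/sd.png',cv2.resize(b[110:380,120:380],None,fx=2.2,fy=2.2,interpolation=cv2.INTER_CUBIC))
"
```

```text
(no output)
```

View pics/sc.png

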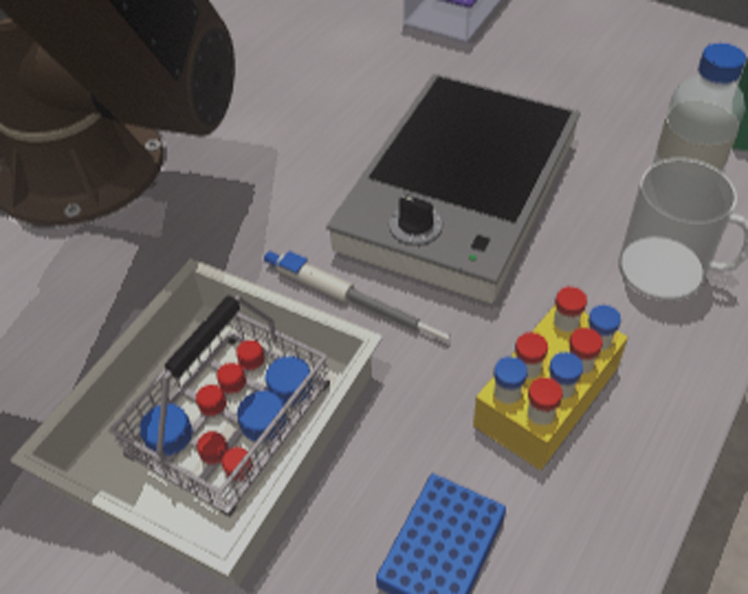

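View pics/sd.png

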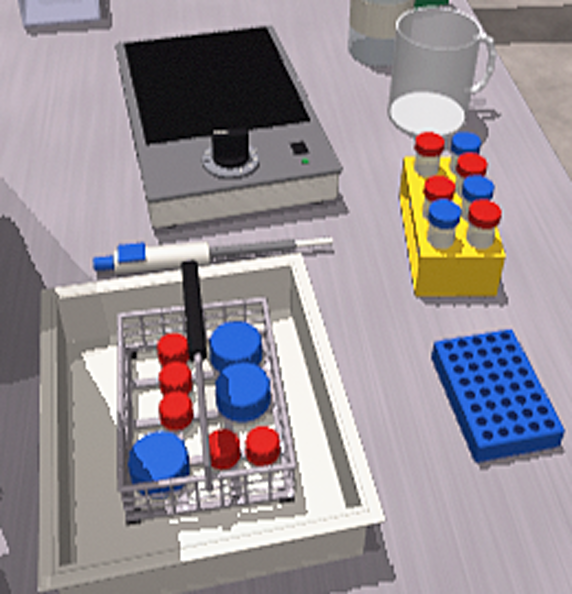

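The views show the basket in the tray (handle at about (190,310) in the side crop), with 5 red and 3 blue caps in it. The plate is in the back middle with the dial at its near end, and the pipette lies between tray and warmer. Next I'll fit the geometry from the depth maps.

```bash
cat >> h.py <<'E'
def cloud(c):
    v,u=np.mgrid[0:384,0:512]; K=np.array(c['intrinsics']);T=np.array(c['camera_from_world'])
    z=c['z_map']; d=np.stack([(u-K[0,2])/K[0,0]*z,-(v-K[1,2])/K[1,1]*z,-z],-1)
    return (d-T[:3,3])@T[:3,:3]
def rect(P):
    (cx,cy),(w,h),a=cv2.minAreaRect(P[:,:2].astype(np.float32))
    if w>h: w,h,a=h,w,a-90   # h = long side, direction angle a+90
    return np.array([cx,cy,w,h]), ((a+90)%180)-90   # angle of long axis from +y (deg)
def box(P,x,y,z): return (P[...,0]>x[0])&(P[...,0]<x[1])&(P[...,1]>y[0])&(P[...,1]<y[1])&(P[...,2]>z[0])&(P[...,2]<z[1])
E
cat > b.py <<'E'
from h import *
np.set_printoptions(precision=1,suppress=True)
for n in ['scene','side']:
    c=cam(n);P=cloud(c);I=c['color'].astype(int);g=I.max(-1);ok=c['z_map']>0
    for nm,m in dict(handle=box(P,(420,510),(-300,-150),(145,185))&(g<70),
                     rim=box(P,(300,600),(-420,-60),(66,78)),
                     plate=box(P,(350,680),(100,460),(58,72))&(g<45),
                     top=box(P,(350,700),(40,480),(54,72)),
                     dial=box(P,(480,560),(60,140),(92,112))&(g<60)).items():
        m=(m&ok).astype(np.uint8)
        k,l,st,_=cv2.connectedComponentsWithStats(m)
        if k<2: print(n,nm,'none');continue
        Q=P[l==1+st[1:,4].argmax()]
        print(n,nm,len(Q),*rect(Q),'mean',Q.mean(0),'zmax',np.percentile(Q[:,2],[5,50,95]))
E
python3 b.py
```

```text
scene handle 370 [ 466.8 -219.3   15.3  102.1] 2.0680482387542725 mean [ 469.2 -223.   162.8] zmax [153.6 164.8 167.3]
scene rim 2531 [ 460.3 -236.   263.7  302.2] 4.9494476318359375 mean [ 469.9 -261.4   68.2] zmax [66.3 68.1 70.1]
scene plate 3452 [503.2 271.9 205.1 240.1] 7.6006574630737305 mean [507.1 264.1  61.2] zmax [58.9 61.2 63.5]
scene top 6076 [509.3 226.7 230.5 355.3] 7.397512435913086 mean [516.9 210.1  59.9] zmax [55.8 60.1 63.5]
scene dial 72 [517.7  94.6  17.   40.1] -84.40529346466064 mean [519.9  94.   98.9] zmax [ 94.1  99.7 102.4]
side handle 332 [ 464.6 -219.8   13.8   98.5] 1.9342511892318726 mean [ 464.9 -225.6  166.3] zmax [163.  166.8 168.4]
side rim 4025 [ 458.7 -233.9  262.1  303.6] 4.990121841430664 mean [ 453.9 -274.1   69. ] zmax [67.1 69.1 70.9]
side plate 3152 [501.8 273.9 204.6 242.6] 7.716075420379639 mean [500.7 264.1  63.1] zmax [61.  63.1 65.1]
side top 5599 [508.2 227.2 230.6 352.6] 7.574785232543945 mean [507.  204.8  61.6] zmax [57.4 62.  65.1]
side dial 89 [514.3  96.1  15.7  40.9] -84.16673183441162 mean [515.3  94.8  99.7] zmax [ 93.1 100.8 104.1]
```

```bash
cat >> h.py <<'E'
from scipy.spatial.transform import Rotation as Ro
def goto(p,yawdeg):
    s=state();R=Ro.from_euler('xyz',s['tcp_rot']).as_matrix()
    d=R.T@(np.array(p)-s['eef_pos'])/1000
    roll=-(np.radians(yawdeg)-np.arctan2(R[1,0],R[0,0])); roll=(roll+np.pi)%(2*np.pi)-np.pi
    print('t',round(s['t'],2),'pos',np.round(s['eef_pos'],1),'rot',np.round(s['tcp_rot'],3),'-> slide',np.round(d,4),'roll',round(roll,3))
E
python3 - <<'E'
from h import *
goto((465.5,-219.5,215),92)
np.set_printoptions(precision=1,suppress=True)
for n in ['side','scene']:
    c=cam(n);P=cloud(c);m=box(P,(440,490),(-325,-110),(72,150))&(c['z_map']>0)
    Q=P[m];d=np.radians(2); y=-(Q[:,0]-465.5)*np.sin(d)+(Q[:,1]+219.5)*np.cos(d)
    for z in range(72,150,12):
        k=(abs(Q[:,2]-z-6)<6); print(n,z,k.sum(), np.percentile(y[k],[0,10,50,90,100]) if k.any() else '')
E
```

```text
t 1.4 pos [ 246.2 -574.5  214.7] rot [ 3.141 -0.     0.405] -> slide [ 3.414e-01 -2.399e-01 -3.000e-04] roll -1.201
side 72 19 [-96.4 -95.2 -93.4 -91.3 -89.7]
side 84 22 [-92.  -91.9 -89.1 -86.9 -84.9]
side 96 24 [-87.2 -85.8 -82.9 -80.8 -79.7]
side 108 23 [-81.1 -80.  -77.8 -74.5 -72.1]
side 120 25 [-76.3 -74.  -71.5 -69.5 -66.6]
side 132 24 [-69.9 -68.8 -66.4 -63.1 -62.2]
side 144 14 [-64.2 -63.8 -62.  -59.8 -46.8]
scene 72 18 [-96.8 -96.3 -93.5  91.6  92.9]
scene 84 19 [-94.  -93.1 -88.2  87.8  89.3]
scene 96 20 [-87.4 -86.1 -82.7  80.5  83.6]
scene 108 22 [-81.6 -81.2 -77.6  75.7  79.9]
scene 120 22 [-76.2 -74.1 -70.9  69.3  71.2]
scene 132 23 [-71.7 -69.2 -65.6  64.2  65.2]
scene 144 15 [-64.4 -63.1 -36.5  57.   60.2]
```

Emit:
step_arm(
  increments=[
    {"slide":[0.05,-0.035,0],"roll":-0.18},
    {"slide":[0.1,-0.07,0],"roll":-0.36},
    {"slide":[0.15,-0.105,0],"roll":-0.54},
    {"slide":[0.2,-0.14,0],"roll":-0.72},
    {"slide":[0.25,-0.175,0],"roll":-0.9},
  ],
  fingers=0.6,
)

```text
t: 2.12
eef_pos: [407.8, -313.5, 214.9]
tcp_rot: [3.141, 0.0, 1.31]
ft_force: [0.5, 0.1, 0.6]
opening: 0.609
grip_force: 0.0
```

```bash
python3 -c "
from h import *
goto((465.5,-219.5,210),92)"
```

```text
t 2.12 pos [ 407.8 -313.5  214.9] rot [3.141 0.    1.31 ] -> slide [0.1057 0.0315 0.0049] roll -0.295
```

Emit:
step_arm(
  increments=[
    {"slide":[0.052,0.016,0.002],"roll":-0.15},
    {"slide":[0.1057,0.0315,0.004],"roll":-0.295},
    {"slide":[0.1057,0.0315,0.005],"roll":-0.295},
  ],
)

```text
t: 2.5
eef_pos: [466.5, -218.7, 209.7]
tcp_rot: [3.141, -0.0, 1.606]
ft_force: [-0.4, -1.2, 0.2]
opening: 0.604
grip_force: 0.0
```

```bash
cat > w.py <<'E'
from h import *
import sys
np.set_printoptions(precision=1,suppress=True)
c=cam('wrist','w_%s.png'%sys.argv[1])
P=cloud(c);m=(box(P,(420,510),(-300,-150),(150,185))&(c['color'].max(-1)<80)&(c['z_map']>0)).astype(np.uint8)
k,l,st,_=cv2.connectedComponentsWithStats(m); Q=P[l==1+st[1:,4].argmax()]; print(rect(Q),len(Q),np.percentile(Q[:,2],[5,50,95]))
goto((465.5,-219.5,140),92)
E
python3 w.py 1
```

```text
(array([ 464.7, -219.3,   13.9,   98.5]), 1.4669723510742188) 2197 [165.2 166.8 167.9]
t 2.55 pos [ 465.8 -220.3  209.5] rot [-3.1  0.   1.6] -> slide [ 0.  -0.   0.1] roll -0.003
```

Emit:
step_arm(
  increments=[
    {"slide":[0,0,0.04],"roll":0},
    {"slide":[0,-0.001,0.069],"roll":0},
    {"slide":[0,-0.001,0.069],"roll":0},
  ],
)

```text
t: 2.92
eef_pos: [463.0, -222.2, 139.3]
tcp_rot: [-3.139, -0.002, 1.597]
ft_force: [0.6, 0.6, 0.9]
opening: 0.602
grip_force: 0.0
```

Emit:
step_arm(
  increments=[
    {"slide":[0,0,0],"roll":0},
    {"slide":[0,0,0],"roll":0},
    {"slide":[0,0,0],"roll":0},
    {"slide":[0,0,0],"roll":0},
  ],
  fingers=0,
)

```text
t: 3.42
eef_pos: [464.3, -221.6, 141.1]
tcp_rot: [3.141, 0.0, 1.6]
ft_force: [0.3, 0.3, -0.2]
opening: 0.239
grip_force: 0.0
```

Emit:
step_arm(
  increments=[
    {"slide":[0,0,0],"roll":0},
    {"slide":[0,0,0],"roll":0},
  ],
)

```text
t: 3.68
eef_pos: [464.4, -221.5, 140.6]
tcp_rot: [3.141, 0.0, 1.6]
ft_force: [0.8, -0.1, -1.5]
opening: 0.142
grip_force: 30.0
```

Emit:
step_arm(
  increments=[
    {"slide":[0,0,-0.01],"roll":0},
    {"slide":[-0.003,0,-0.022],"roll":-0.01},
    {"slide":[-0.007,-0.002,-0.034],"roll":-0.025},
    {"slide":[-0.012,-0.004,-0.042],"roll":-0.04},
    {"slide":[-0.015,-0.005,-0.045],"roll":-0.05},
  ],
)

```text
t: 4.3
eef_pos: [459.5, -237.1, 186.3]
tcp_rot: [3.141, 0.001, 1.65]
ft_force: [0.9, 0.1, -4.1]
opening: 0.145
grip_force: 30.0
```

```bash
python3 -c "
from h import *
c=cam('side','lift.png')
I=cv2.imread('pics/lift.png');cv2.imwrite('pics/lift2.png',cv2.resize(I[200:384,120:330],None,fx=2.5,fy=2.5))
goto((459.5,-235,185),95)"
```

```text
t 4.35 pos [ 459.5 -237.4  186.3] rot [3.141e+00 1.000e-03 1.651e+00] -> slide [0.0024 0.0001 0.0013] roll -0.008
```

View pics/lift2.png

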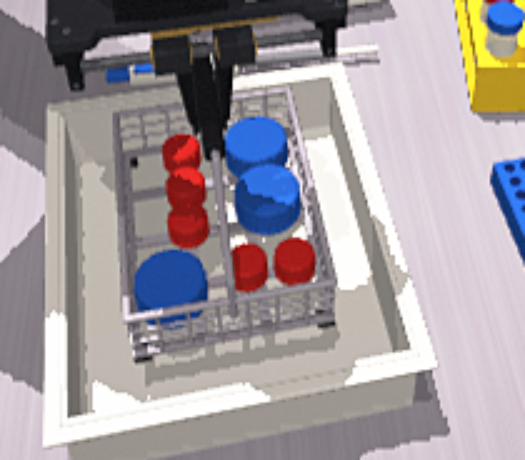

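The basket hangs level, about 45 mm up, with its caps inside; now I'll shake it.

Emit:
step_arm(
  increments=[
    {"slide":[0,0.022,0],"roll":0},
    {"slide":[0,-0.022,0],"roll":0},
    {"slide":[0,0.022,0],"roll":0},
    {"slide":[0,-0.022,0],"roll":0},
    {"slide":[0,0,0],"roll":0},
  ],
)

```text
t: 4.97
eef_pos: [456.5, -236.0, 185.0]
tcp_rot: [-3.137, -0.002, 1.649]
ft_force: [-3.2, 0.2, -2.9]
opening: 0.161
grip_force: 30.0
```

```bash
cat > v.py <<'E'
from h import *
import sys
n=sys.argv[1]
c=cam('side')
I=c['color'][:,:,::-1]
P=cloud(c);hsv=cv2.cvtColor(I.copy(),cv2.COLOR_BGR2HSV)
reg=box(P,(330,600),(-390,-80),(-20,150))
for nm,m in dict(red=((hsv[...,0]<8)|(hsv[...,0]>172))&(hsv[...,1]>140)&(hsv[...,2]>60),blue=(abs(hsv[...,0].astype(int)-110)<12)&(hsv[...,1]>150)&(hsv[...,2]>60)).items():
    k,l,st,ce=cv2.connectedComponentsWithStats((m&reg).astype(np.uint8))
    for i in range(1,k):
        if st[i,4]>12: q=P[l==i]; print(nm,st[i,4],ce[i].round(),'med',np.median(q,0).round(),'ztop',np.percentile(q[:,2],95).round())
goto((459.5,-235,185),95)
cv2.imwrite('pics/v%s.png'%n,cv2.resize(I[200:384,120:330],None,fx=2.5,fy=2.5))
E
python3 v.py 1
```

```text
red 346 [170. 290.] med [ 389. -236.   76.] ztop 82.0
red 55 [239. 292.] med [ 521. -220.   28.] ztop 34.0
red 20 [189. 303.] med [ 420. -236.   32.] ztop 34.0
red 255 [214. 312.] med [ 468. -286.   66.] ztop 70.0
blue 352 [197. 277.] med [ 439. -195.   75.] ztop 78.0
blue 485 [211. 282.] med [ 467. -226.   71.] ztop 75.0
blue 450 [183. 314.] med [ 414. -297.   82.] ztop 86.0
blue 19 [176. 328.] med [ 400. -318.   75.] ztop 99.0
blue 21 [188. 327.] med [ 422. -321.   80.] ztop 83.0
blue 19 [188. 332.] med [ 422. -322.   68.] ztop 74.0
blue 13 [177. 332.] med [ 403. -321.   66.] ztop 69.0
t 5.03 pos [ 460.4 -236.7  185.4] rot [-3.141e+00 -1.000e-03  1.649e+00] -> slide [ 0.0017 -0.0008  0.0004] roll -0.009
```

View pics/v1.png

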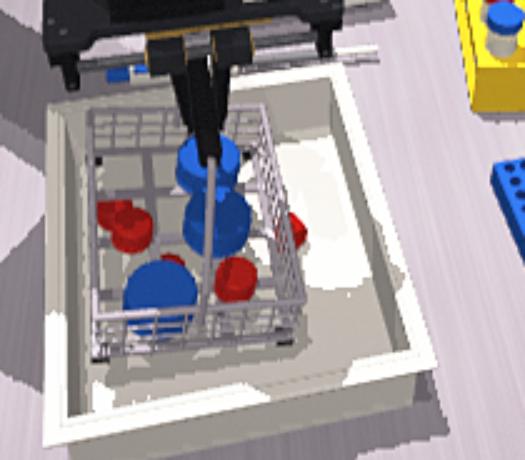

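Two reds have dropped through; three are still in the basket, two of them by the left wall near (120,220) and one at (237,280). I'll shake on with a little lengthwise motion added.

Emit:
step_arm(
  increments=[
    {"slide":[0.006,-0.02,0],"roll":0},
    {"slide":[-0.006,0.018,0],"roll":0},
    {"slide":[0.008,-0.015,0],"roll":0},
    {"slide":[-0.008,0.018,0],"roll":0},
    {"slide":[0,0,0],"roll":0},
  ],
)

```text
t: 5.65
eef_pos: [461.8, -237.9, 185.3]
tcp_rot: [3.139, 0.002, 1.65]
ft_force: [0.3, -0.5, -4.2]
opening: 0.149
grip_force: 29.9
```

```bash
python3 v.py 2
```

```text
red 149 [164. 284.] med [ 368. -178.   22.] ztop 25.0
red 41 [234. 287.] med [ 512. -212.   33.] ztop 35.0
red 67 [235. 297.] med [ 512. -226.   21.] ztop 32.0
red 147 [189. 307.] med [ 420. -239.   13.] ztop 34.0
red 207 [242. 311.] med [ 519. -292.   69.] ztop 71.0
red 227 [158. 312.] med [ 359. -245.   27.] ztop 34.0
blue 549 [217. 289.] med [ 477. -236.   72.] ztop 74.0
blue 710 [203. 297.] med [ 450. -255.   72.] ztop 74.0
t 5.7 pos [ 458.  -235.9  184.9] rot [-3.140e+00 -1.000e-03  1.651e+00] -> slide [ 0.0007  0.0016 -0.0001] roll -0.007
```

View pics/v2.png

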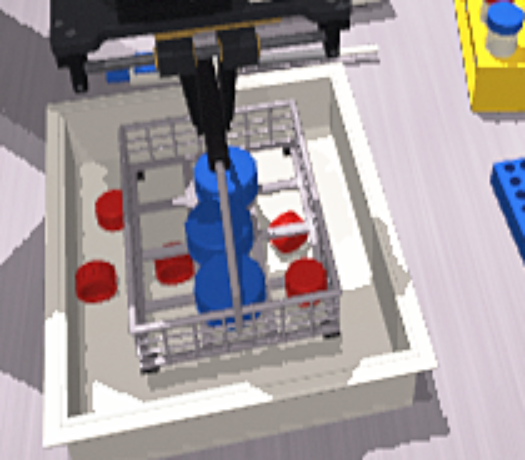

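Four reds are in the tray and one is still inside at (305,280), in the front right corner. I'll give it a smaller shake with more lengthwise motion.

Emit:
step_arm(
  increments=[
    {"slide":[0.012,0.012,0],"roll":0},
    {"slide":[-0.01,-0.012,0],"roll":0},
    {"slide":[0.012,0.012,0],"roll":0},
    {"slide":[-0.01,-0.012,0],"roll":0},
    {"slide":[0,0,0],"roll":0},
  ],
)

```text
t: 6.32
eef_pos: [459.5, -237.3, 185.6]
tcp_rot: [-3.142, 0.0, 1.648]
ft_force: [-0.5, 0.2, -4.3]
opening: 0.145
grip_force: 30.0
```

```bash
python3 v.py 3
```

```text
red 117 [163. 284.] med [ 366. -177.   22.] ztop 25.0
red 31 [234. 287.] med [ 512. -210.   33.] ztop 35.0
red 72 [235. 297.] med [ 512. -226.   22.] ztop 36.0
red 131 [187. 308.] med [ 414. -239.   11.] ztop 35.0
red 230 [158. 312.] med [ 359. -245.   27.] ztop 34.0
red 234 [266. 329.] med [ 562. -310.   29.] ztop 34.0
blue 219 [213. 272.] med [ 471. -192.   70.] ztop 72.0
blue 891 [199. 294.] med [ 443. -247.   71.] ztop 73.0
blue 171 [218. 312.] med [ 475. -292.   71.] ztop 73.0
t 6.38 pos [ 461.2 -235.7  185.7] rot [ 3.14  -0.     1.649] -> slide [ 0.0009 -0.0016  0.0007] roll -0.01
```

All five reds now read below the basket (tops at 36 mm or less) and the blues are still in it. I'll lift and carry it over.

Emit:
step_arm(
  increments=[
    {"slide":[0,0,-0.015],"roll":0},
    {"slide":[0,0,-0.035],"roll":0},
    {"slide":[0,0,-0.055],"roll":0},
    {"slide":[0,0,-0.072],"roll":0},
    {"slide":[0,0,-0.08],"roll":0},
  ],
)

```text
t: 7.0
eef_pos: [460.0, -236.6, 267.3]
tcp_rot: [3.14, 0.001, 1.65]
ft_force: [0.1, 0.3, -4.4]
opening: 0.143
grip_force: 30.0
```

```bash
python3 v.py 4; python3 -c "
from h import *
goto((501,280,265),97.6)"
```

```text
red 54 [160. 284.] med [ 360. -176.   22.] ztop 24.0
red 29 [171. 283.] med [ 382. -173.   20.] ztop 25.0
red 24 [234. 288.] med [ 510. -213.   33.] ztop 112.0
red 29 [235. 294.] med [ 512. -225.   28.] ztop 32.0
red 19 [235. 299.] med [ 512. -227.   17.] ztop 20.0
red 30 [185. 302.] med [ 414. -235.   32.] ztop 34.0
red 231 [158. 312.] med [ 359. -246.   26.] ztop 34.0
red 25 [186. 307.] med [ 412. -233.   11.] ztop 33.0
red 14 [187. 311.] med [ 414. -241.    9.] ztop 142.0
red 235 [266. 329.] med [ 562. -310.   29.] ztop 34.0
blue 79 [213. 248.] med [ 475. -196.  140.] ztop 149.0
blue 55 [197. 248.] med [ 443. -196.  143.] ztop 149.0
blue 20 [211. 267.] med [ 469. -241.  139.] ztop 150.0
blue 123 [193. 274.] med [ 436. -256.  142.] ztop 149.0
blue 18 [200. 300.] med [ 447. -310.  139.] ztop 146.0
t 7.05 pos [ 460.1 -236.7  267.7] rot [3.14e+00 2.00e-03 1.65e+00] -> slide [ 0.0019 -0.0006  0.0827] roll -0.008
t 7.05 pos [ 460.1 -236.7  267.7] rot [3.14e+00 2.00e-03 1.65e+00] -> slide [0.5118 0.0817 0.002 ] roll -0.053
```

View pics/v4.png

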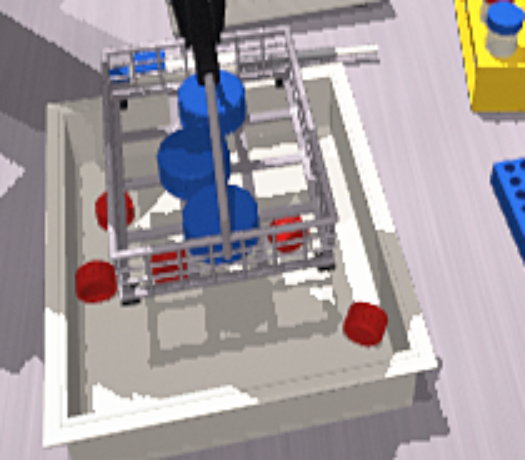

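All five reds lie in the tray, seen at (115,208), (95,282), (168,263), (287,232) and (365,322). The three blues are in the raised basket, so I'll carry it to the warmer.

Emit:
step_arm(
  increments=[
    {"slide":[0.012,0.002,0],"roll":0},
    {"slide":[0.04,0.006,0],"roll":0},
    {"slide":[0.085,0.013,0],"roll":0},
    {"slide":[0.135,0.021,0],"roll":0},
    {"slide":[0.185,0.029,0],"roll":0},
  ],
)

```text
t: 7.68
eef_pos: [473.4, -47.7, 265.0]
tcp_rot: [-3.141, -0.0, 1.65]
ft_force: [0.6, -0.5, -3.5]
opening: 0.149
grip_force: 30.0
```

Emit:
step_arm(
  increments=[
    {"slide":[0.05,0.008,0],"roll":-0.01},
    {"slide":[0.1,0.016,0],"roll":-0.02},
    {"slide":[0.15,0.024,0],"roll":-0.03},
    {"slide":[0.2,0.032,0],"roll":-0.04},
    {"slide":[0.24,0.038,0],"roll":-0.05},
  ],
)

```text
t: 8.3
eef_pos: [492.0, 194.8, 264.9]
tcp_rot: [-3.14, 0.0, 1.701]
ft_force: [0.0, -0.2, -3.8]
opening: 0.145
grip_force: 30.0
```

Emit:
step_arm(
  increments=[
    {"slide":[0.03,0.005,0],"roll":0},
    {"slide":[0.055,0.009,0],"roll":0},
    {"slide":[0.072,0.012,0],"roll":0},
    {"slide":[0.08,0.013,0],"roll":0},
    {"slide":[0.084,0.013,0],"roll":0},
  ],
)

```text
t: 8.93
eef_pos: [494.8, 277.3, 265.4]
tcp_rot: [-3.141, 0.0, 1.7]
ft_force: [0.1, 0.3, -4.4]
opening: 0.141
grip_force: 30.0
```

```bash
python3 - <<'E'
from h import *
goto((501,280,202),97.6)
c=cam('scene','carry.png');P=cloud(c)
m=(box(P,(400,600),(150,420),(268,300))&(c['z_map']>0)&(c['color'].max(-1)<70))
Q=P[m]; print(len(Q), rect(Q) if len(Q)>5 else '')
I=cv2.imread('pics/carry.png');cv2.imwrite('pics/carry2.png',cv2.resize(I[20:220,160:400],None,fx=2.5,fy=2.5))
E
```

```text
t 8.93 pos [494.8 277.3 265.4] rot [-3.141  0.     1.7  ] -> slide [0.0019 0.0065 0.0634] roll -0.004
195 (array([497.71026611, 274.34484863,  31.49967575,  92.70833588]), -8.275970458984375)
```

View pics/carry2.png

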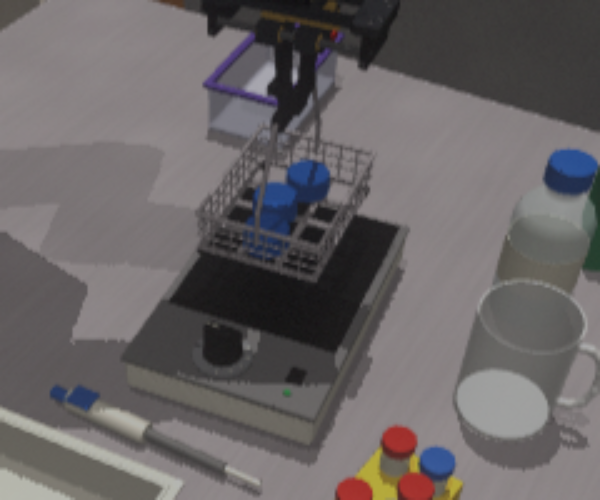

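The basket hangs level over the plate with the blues in it and the pipette is undisturbed. Lowering now.

Emit:
step_arm(
  increments=[
    {"slide":[0.002,0.006,0.015],"roll":0},
    {"slide":[0.002,0.006,0.035],"roll":0},
    {"slide":[0.002,0.006,0.05],"roll":0},
    {"slide":[0.002,0.006,0.058],"roll":0},
    {"slide":[0.002,0.006,0.06],"roll":0},
  ],
)

```text
t: 9.6
eef_pos: [500.9, 280.1, 209.2]
tcp_rot: [3.139, -0.001, 1.7]
ft_force: [-15.5, -4.9, 41.8]
opening: 0.148
grip_force: 30.0
```

Emit:
step_arm(
  increments=[
    {"slide":[0,0,0.002],"roll":0},
    {"slide":[0,0,0.004],"roll":0},
    {"slide":[0,0,0.004],"roll":0},
  ],
)

```text
t: 9.98
eef_pos: [500.9, 280.4, 205.9]
tcp_rot: [3.137, -0.002, 1.7]
ft_force: [-14.5, -3.4, 39.1]
opening: 0.149
grip_force: 30.0
```

```bash
python3 - <<'E'
from h import *
s=state();print({k:np.round(s[k],2) for k in ('eef_pos','ft_force','moment','tcp_rot')})
a=cam('scene');b=cam('side')
A=cv2.resize(a['color'][20:180,190:350],(600,600));
B=cv2.resize(b['color'][60:220,140:300],(600,600))
cv2.imwrite('pics/con.png',cv2.resize(np.hstack([A,B])[:,:,::-1],(800,400)))
E
```

```text
{'eef_pos': array([500.91, 280.38, 205.87]), 'ft_force': array([-14.5 ,  -3.41,  39.12]), 'moment': array([-0.63,  2.66,  0.  ]), 'tcp_rot': array([ 3.14, -0.  ,  1.7 ])}
```

View pics/con.png

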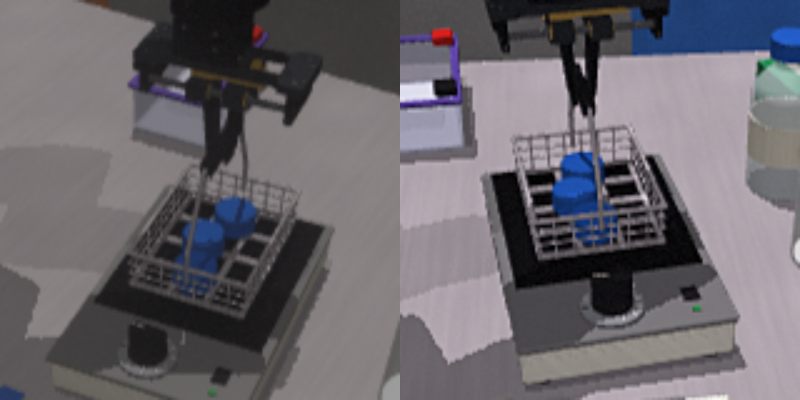

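The basket is on the plate but pressed down on it, so I'll ease up before releasing.

Emit:
step_arm(
  increments=[
    {"slide":[0,0,-0.003],"roll":0},
    {"slide":[0,0,-0.005],"roll":0},
    {"slide":[0,0,-0.005],"roll":0},
  ],
)

```text
t: 10.45
eef_pos: [500.8, 279.8, 206.1]
tcp_rot: [-3.141, 0.0, 1.7]
ft_force: [-2.0, -0.6, -0.8]
opening: 0.143
grip_force: 30.0
```

Emit:
step_arm(
  increments=[
    {"slide":[0,0,0],"roll":0},
    {"slide":[0,0,0],"roll":0},
    {"slide":[0,0,0],"roll":0},
    {"slide":[0,0,0],"roll":0},
  ],
  fingers=0.6,
)

```text
t: 10.95
eef_pos: [500.7, 280.1, 206.6]
tcp_rot: [3.141, 0.0, 1.7]
ft_force: [-0.2, 0.1, -1.5]
opening: 0.51
grip_force: 0.0
```

Emit:
step_arm(
  increments=[
    {"slide":[0,0,-0.02],"roll":0},
    {"slide":[0,0,-0.06],"roll":0},
    {"slide":[0,0,-0.07],"roll":0},
    {"slide":[0,0,-0.07],"roll":0},
  ],
)

```text
t: 11.45
eef_pos: [500.7, 280.0, 276.7]
tcp_rot: [3.141, -0.0, 1.7]
ft_force: [0.4, 0.5, -0.3]
opening: 0.597
grip_force: 0.0
```

```bash
cat > f.py <<'E'
from h import *
np.set_printoptions(precision=1,suppress=True)
for n in ['side','scene','wrist']:
    c=cam(n,'f_%s.png'%n);P=cloud(c);g=c['color'].max(-1);ok=c['z_map']>0
    m=(box(P,(400,600),(200,360),(205,240))&ok&(g<80)).astype(np.uint8)
    k,l,st,_=cv2.connectedComponentsWithStats(m)
    if k>1: Q=P[l==1+st[1:,4].argmax()]; print(n,'handle',len(Q),*rect(Q),np.percentile(Q[:,2],[5,50,95]))
    Q=P[box(P,(380,620),(150,420),(112,124))&ok]; print(n,'walltop',len(Q),*(rect(Q) if len(Q)>10 else ''))
E
python3 f.py; python3 -c "
from h import *
goto((516,95.3,190),185.7)"
```

```text
side handle 119 [498.9 277.3  14.4  94.8] 7.1162495613098145 [215.9 226.3 228.2]
side walltop 345 [498.6 280.8 146.2 196.3] 7.214870452880859
scene handle 164 [501.4 275.7  14.3 103.9] 7.140441417694092 [213.2 223.8 226. ]
scene walltop 346 [500.5 278.4 147.1 195.3] 7.524570941925049
wrist handle 2065 [498.8 281.3  13.5  98.7] 7.632619380950928 [225.3 226.8 227.9]
wrist walltop 2652 [498.7 281.1 146.9 191.1] 7.405463695526123
t 11.6 pos [500.3 279.9 275.4] rot [-3.14e+00  1.00e-03  1.70e+00] -> slide [-0.185  -0.008   0.0855] roll -1.541
```

The basket stands square on the plate at (499,280), yaw 7.4°, about 8 mm from the centre. Next, over to the dial.

Emit:
step_arm(
  increments=[
    {"slide":[-0.035,-0.002,0],"roll":-0.17},
    {"slide":[-0.07,-0.003,0],"roll":-0.34},
    {"slide":[-0.105,-0.005,0],"roll":-0.51},
    {"slide":[-0.145,-0.006,0.02],"roll":-0.68},
    {"slide":[-0.185,-0.008,0.04],"roll":-0.85},
  ],
)

```text
t: 12.22
eef_pos: [516.3, 94.4, 235.3]
tcp_rot: [-3.141, -0.001, 2.556]
ft_force: [0.5, 0.5, 0.0]
opening: 0.599
grip_force: 0.0
```

Emit:
step_arm(
  increments=[
    {"slide":[0,0,0.02],"roll":-0.17},
    {"slide":[0,0,0.03],"roll":-0.34},
    {"slide":[0,0,0.04],"roll":-0.51},
    {"slide":[0,0,0.045],"roll":-0.68},
    {"slide":[0,0,0.045],"roll":-0.69},
  ],
)

```text
t: 12.85
eef_pos: [516.1, 95.5, 190.5]
tcp_rot: [-3.142, -0.002, -3.044]
ft_force: [0.0, -0.2, 1.1]
opening: 0.6
grip_force: 0.0
```

```bash
cat > d.py <<'E'
from h import *
import sys
np.set_printoptions(precision=1,suppress=True)
c=cam('wrist','d%s.png'%sys.argv[1]);P=cloud(c);I=c['color'];g=I.max(-1).astype(int);ok=c['z_map']>0
m=(box(P,(480,555),(60,135),(98,110))&ok&(g<300)).astype(np.uint8)
k,l,st,_=cv2.connectedComponentsWithStats(m); L=l==1+st[1:,4].argmax();Q=P[L]
r,a=rect(Q); print('bar',len(Q),r,'long axis from +x deg',a+90,np.percentile(Q[:,2],[5,50,95]))
W=L&(g>130); print('white',W.sum(),np.median(P[W],0)-[r[0],r[1],0] if W.any() else '')
h=cv2.cvtColor(I,cv2.COLOR_RGB2HSV).astype(int)
Rm=box(P,(470,565),(50,145),(55,90))&ok&((h[...,0]<10)|(h[...,0]>170))&(h[...,1]>110)&(h[...,2]>60)
if Rm.any(): q=np.median(P[Rm],0); print('red',Rm.sum(),q,'angle deg',np.degrees(np.arctan2(q[1]-r[1],q[0]-r[0])))
print(mark_of('wrist','dial_mark')[:2],mark_of('wrist','dial_grip')[:2])
goto((r[0],r[1],100),185.7)
cv2.imwrite('pics/d%s.png'%sys.argv[1],I[:,:,::-1])
E
python3 d.py 1
```

```text
bar 697 [514.6  97.4  14.   41.6] long axis from +x deg 3.813626766204834 [100.4 102.6 103.9]
white 25 [-14.7  -0.7 103.5]
red 31 [508.8 128.2  65.4] angle deg 100.68472913956685
[{'uv': [293.0, 179.1], 'confidence': 0.72}] []
t 13.0 pos [516.5  95.6 191.5] rot [-3.1 -0.  -3. ] -> slide [0.  0.  0.1] roll -0.005
```

View pics/d1.png

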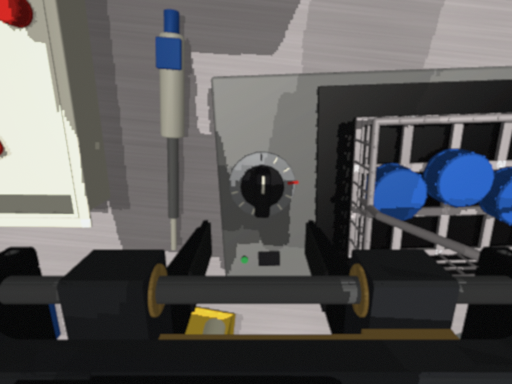

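The bar is centred near (515,96.5) with its white line pointing to about 184°. The red mark at (295,182) lies at about 101°, which matches the geometry. Descending to grip the bar.

Emit:
step_arm(
  increments=[
    {"slide":[0.001,0.001,0.04],"roll":0.01},
    {"slide":[0.001,0.001,0.08],"roll":0.01},
    {"slide":[0.001,0.001,0.098],"roll":0.01},
    {"slide":[0.001,0.001,0.104],"roll":0.01},
    {"slide":[0.001,0.001,0.104],"roll":0.01},
  ],
)

```text
t: 13.62
eef_pos: [515.7, 96.5, 87.9]
tcp_rot: [-3.141, 0.0, -3.054]
ft_force: [0.2, -0.0, -0.1]
opening: 0.605
grip_force: 0.0
```

Emit:
step_arm(
  increments=[
    {"slide":[0,0,0],"roll":0},
    {"slide":[0,0,0],"roll":0},
    {"slide":[0,0,0],"roll":0},
    {"slide":[0,0,0],"roll":0},
    {"slide":[0,0,0],"roll":0},
  ],
  fingers=0,
)

```text
t: 14.25
eef_pos: [515.1, 98.7, 87.8]
tcp_rot: [3.138, 0.0, -3.056]
ft_force: [-1.7, 27.4, 1.7]
opening: 0.144
grip_force: 29.9
```

Emit:
step_arm(
  increments=[
    {"slide":[0,0,0],"roll":0},
    {"slide":[0,0,0],"roll":0},
  ],
)

```text
t: 14.5
eef_pos: [515.2, 98.8, 87.8]
tcp_rot: [3.139, 0.0, -3.054]
ft_force: [-2.3, 22.0, 3.1]
opening: 0.146
grip_force: 30.0
```

The grip force shows the dial's axis is about 2.5 mm further in +y; I'll correct for that and turn.

Emit:
step_arm(
  increments=[
    {"slide":[0,0.0025,0],"roll":0},
    {"slide":[0,0.0025,0],"roll":0.15},
    {"slide":[0,0.0025,0],"roll":0.3},
    {"slide":[0,0.0025,0],"roll":0.47},
    {"slide":[0,0.0025,0],"roll":0.64},
  ],
)

```text
t: 15.12
eef_pos: [515.3, 100.0, 87.9]
tcp_rot: [3.14, -0.0, 2.584]
ft_force: [-0.7, 13.5, 2.4]
opening: 0.143
grip_force: 30.0
```

Emit:
step_arm(
  increments=[
    {"slide":[0,0,0],"roll":0.17},
    {"slide":[0,0,0],"roll":0.34},
    {"slide":[0,0,0],"roll":0.51},
    {"slide":[0,0,0],"roll":0.68},
    {"slide":[0,0,0],"roll":0.82},
  ],
)

```text
t: 15.75
eef_pos: [516.1, 100.6, 87.9]
tcp_rot: [3.139, -0.002, 1.764]
ft_force: [3.9, 16.4, -1.3]
opening: 0.148
grip_force: 30.0
```

Emit:
step_arm(
  increments=[
    {"slide":[0,0,0],"roll":0},
    {"slide":[0,0,0],"roll":0},
  ],
)

```text
t: 16.0
eef_pos: [516.2, 100.6, 87.9]
tcp_rot: [3.139, -0.002, 1.769]
ft_force: [3.2, 16.8, -0.6]
opening: 0.142
grip_force: 30.0
```

Emit:
step_arm(
  increments=[
    {"slide":[0,0,0],"roll":0},
    {"slide":[0,0,0],"roll":0},
    {"slide":[0,0,0],"roll":0},
    {"slide":[0,0,0],"roll":0},
  ],
  fingers=0.5,
)

```text
t: 16.5
eef_pos: [515.2, 98.8, 87.6]
tcp_rot: [-3.141, 0.0, 1.77]
ft_force: [0.1, 0.1, 0.5]
opening: 0.476
grip_force: 0.0
```

Emit:
step_arm(
  increments=[
    {"slide":[0,0,-0.03],"roll":0},
    {"slide":[0,0,-0.08],"roll":0},
    {"slide":[0,0,-0.13],"roll":0},
    {"slide":[0,0,-0.13],"roll":0},
  ],
)

```text
t: 17.0
eef_pos: [516.5, 99.0, 220.9]
tcp_rot: [3.135, 0.001, 1.77]
ft_force: [0.4, -0.8, -0.1]
opening: 0.499
grip_force: 0.0
```

```bash
python3 d.py 2; python3 f.py; python3 v.py 9
```

```text
bar 577 [514.8  98.4  13.8  40.8] long axis from +x deg 100.9641695022583 [100.3 102.7 104. ]
white 65 [ -1.5   9.9 103.2]
red 29 [508.9 128.4  66.1] angle deg 101.12389562950474
[{'uv': [256.9, 146.5], 'confidence': 0.77}] [{'uv': [258.0, 183.2], 'confidence': 0.68}]
t 17.15 pos [514.7  98.8 216.7] rot [-3.1 -0.   1.8] -> slide [-0.   0.   0.1] roll -1.471
side handle 17 [502.8 252.7   9.9  23.3] 7.272745132446289 [225.8 226.8 227.5]
side walltop 308 [498.3 281.1 146.1 196.2] 7.372438907623291
scene handle 41 [496.6 308.6  13.9  36.3] 6.919753074645996 [215.8 224.8 226.1]
scene walltop 281 [500.5 279.  146.9 194.3] 7.273200035095215
wrist handle 1 [503.3 223.5   0.    0. ] 0.0 [214.2 214.2 214.2]
wrist walltop 2406 [506.3 221.4  73.5 147. ] -82.44111156463623
red 197 [165. 284.] med [ 371. -176.   22.] ztop 25.0
red 187 [235. 293.] med [ 512. -221.   29.] ztop 34.0
red 210 [188. 306.] med [ 418. -237.   27.] ztop 34.0
red 230 [158. 312.] med [ 359. -245.   27.] ztop 34.0
red 232 [266. 329.] med [ 562. -310.   29.] ztop 34.0
t 17.35 pos [514.9  98.9 216.5] rot [-3.14 -0.    1.77] -> slide [-0.3163 -0.1203  0.0317] roll 0.112
```

View pics/d2.png

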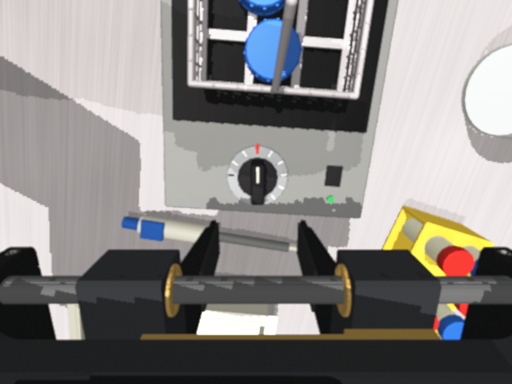

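The white line (257,175) points straight at the red mark (257,148), and the basket and the caps are in place. Handing in.

```bash
python3 -c "
from cell import env
print(env.job_done())"
```

```text
the job is handed in; nothing more can be done
None
```

The job is handed in, with no verdict reported back: all five red caps are in the tray, the basket with the three blue caps stands about 8 mm from the plate's centre and square to it, and the dial's white line is within about 0.2° of the red mark.

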